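# Lock the ring arm's nut on the filter stand

### The arm

A 7-joint arm with a two-finger parallel gripper is mounted at the origin on the work surface. World frame = base frame: x ahead of the robot, y to its left, z up, the work surface at z = 0. Lengths are in m, angles in rad, forces in N, time in s.
With the tool pointing down it reaches from about 0.4 to 0.85 m from the base axis. Payload 10.4 kg.
Tool frame: the origin (TCP) lies between the finger pads; the fingertips stand manip.tcp_to_tips ahead of it and the grasp point (between the pads) lies 2 mm behind it (manip.tcp_to_tips is the distance from the TCP to the fingertips, in m); y points along the fingers, z is the direction in which the jaws open and shut, and the axes are right-handed (so a half turn about y gives the same grasp; the last joint's range is limited). The gripper opens to 85 mm and grips with 20 to 120 N. Pads are 22 mm wide; open, the fingers measure 114 mm over their backs; the gripper's body (76 mm by 85 mm) begins 54 mm behind the grasp point. The pads swing forward as they close: fully open they stand 13 mm farther back than shut.
Start: joints at [-1.299, 0.332, -0.065, 1.46, 0.022, 1.35, -0.088], TCP at [0.182, 0.598, 0.248] pointing down, gripper open.
Joint ranges: [-2.6, 2.6], [-0.5, 2.12], [-1.47, 1.34], [0.16, 2.42], [-1.27, 4.41], [0.06, 2.06], [-2.6, 2.6]. Speed limits (rad/s): [2.22, 2.22, 2.79, 2.79, 3.14, 3.14, 3.14].

### API

Orientations are given as a unit quaternion [x, y, z, w].
In Python, from workcell import manip gives the robot as it stands. The module is installed in compiled form; this text tells all that it offers.
- The arm moves only by the tool move_arm, never from a script. Its argument "increments" is a list of rows, each an object with "offset": the shift along the tool's x, y, z in m, a list of three; "yaw": the turn about the tool's y in degrees; "jaw": the closure in counts, from 0 (fully open) to 255 (shut). In form: [{"offset": [tx, ty, tz], "yaw": yaw, "jaw": jaw}, ...]. A call has 1 to 10 rows; each row is the pose to reach, as a shift and turn from the pose measured when the call began, along the tool's axes at that moment; what a row does not reach only later rows make up. A row lasts 1/12 s, in which the tool goes at most 41.7 mm and 7.16 degrees, less where a joint would pass 70% of its speed; a pose out of reach is approached as far as the arm can. A call with a gripper value outside its range is refused whole. The fingers move at their own pace and stop on an object; "squeeze" is the grip in N (left out, the last holds). Time passes only in rows, so rows that repeat a pose let the fingers close. It gives the time, the measured TCP pose, the force and the opening at its end, in the units of the state.
- manip.get_obs(): the state, without advancing time (a new reading comes with each control period).
- manip.camera(name): name is "scene" or "top" or "wrist"; returns a dict with "pixels" (480x640x3 uint8, red, green, blue), "depth" (480x640 float32, m along the optical axis (not along the pixel's ray), 0 where there is no reading), "intrinsics" (3x3 intrinsics, pixels), "D" ([k1, k2, p1, p2, k3] as OpenCV has them; the pictures are not rectified), "R" (3x3) and "t" (3): a world point X has camera coordinates R X + t; the wrist camera has in their place "mount" (4x4, takes a point from camera to tool coordinates, whose origin is the TCP and whose axes are the tool frame's). Camera axes: x right, y down, z forward; pixel columns grow to the right and rows downward; lengths in m; the calibration is good to about 2 mm. A picture is of the moment at which its call begins: read the wrist's pose just before it.
- manip.hand_in(): hands the job in, once; it reports no verdict.
Trained networks look in a picture, given as the dict that the camera call returned (one of the last four; its "shot" number tells which), for a name from the list of things; names that differ only in an ending like _2 or _b are one class to them, and where a whole thing is asked for, a point or a joint stands for the part that bears it (a point fixed in the world has none). Each returns a list of dicts, best first, with "confidence" (0 to 1); they miss things now and then, are a little off and sometimes report something else, mostly with a low value. They report only what shows in the picture. A call takes as long as a camera call. They do not tell look-alikes from the thing itself.
- manip.recognise(picture, query): "bbox" ([left, top, right, bottom] in pixels, round what is visible of it).
- manip.spot_point(picture, query): "centre" ([column, row] in pixels: a listed point, or the origin of a listed thing).
The state is a dict: "clock": time; "joint_pos": joint angles; "joint_velocities": joint speeds; "tau": joint torques, N m; "position": TCP position; "ee_rot": TCP orientation; "ft_force": force on the tool from outside, world axes, zero at the start; "torque": the same for the moment, N m; "grip_width": opening from 0.0 (shut) to 1.0 (fully open).
Only numpy, scipy, OpenCV 4.12 (cv2) and the standard library are available. Lean on these libraries where they do the work, as an engineer would, in place of code of your own. Each camera call takes 0.05 s, during which the arm holds its last target. There are 200 camera calls.

### The job

On the filter stand, run the wing nut down the threaded rod onto the hex nut below it and tighten it firmly against it, hand-tight, so that it stays locked when you let go. The hex nut sets the height of the ring arm: it must not be turned along by overtightening. Leave the glassware and the jar beside the stand where they are, and let go of the nut at the end.

Things in the scene. Friction and masses are not known exactly. Their poses are not given: they have to be found in the camera images.
- stand: Grey foot 130 x 200 x 18 mm, fixed to the bench, with a steel column and on it a threaded rod (11 mm). Origin on the rod's axis at bench height, z up; rod tip at 225 mm. The foot's middle is 40 mm to +y. A ring arm, at 130 to 140 mm, runs to +y; its ring, 105 mm from the rod, holds a fixed glass funnel 74 mm wide, rim at 152 mm.
- set_nut_top (a point): Middle of the top face of the first nut: a plain steel hex nut 24 mm across flats, 14 mm high, on the rod just above the ring arm. Top face 154 mm above the bench; on it lies a stiff dark spring washer, 21 mm across, 3 mm thick (its top at 157 mm).
- set_nut_corner (a point): A corner of the hex nut's top face, 13.9 mm from the axis; it must stay where it is (within 2 mm).
- wing_grip (a point): Where to grip the second nut, a steel wing nut: on the rod's axis, half-way up the wings, 30 mm above the nut's underside. x runs along the wings (54 mm tip to tip), y across; their two flat faces are parallel, 16 mm apart, from 17 to 43 mm above the underside. Below is a round hub, 16 mm across. The rod's tip is 34 to 39 mm above this point. An opened gripper has free room to turn round it.
- wing_foot (a point): Middle of the wing nut's underside, on the axis. Right-hand thread: clockwise seen from above drives it down, 6 mm per turn (0.95 mm per rad); it goes up or down only by turning and stays where it is left. It meets the washer's top, 17 mm above the hex nut's underside, after about 2.7 to 4.8 rad from the start; tightening then flattens the washer a little.
- beaker_mid (a point): Loose glass beaker, 60 mm across, 75 mm high, standing on the stand's foot under the funnel; the point is at its middle. Not to be moved.
- flask_mid (a point): Loose conical glass flask, 72 mm across, 110 mm high, on the bench beside the stand; the point is half-way up. Not to be moved.
- jar_mid (a point): Loose white jar, 60 mm across, 90 mm high, on the bench beside the stand; the point is half-way up. Not to be moved.
- wing_nut: The wing nut; origin and axes: middle of its underside, as at its grip point. It turns with 0.02 N m until it meets the washer; there the torque jumps to 0.33 N m and climbs 1.05 N m per rad. Locked from 0.50 N m (washer flattened 0.15 mm); 0.55 to 0.7 is right; at 0.87 the hex nut slips. So while turning: when the turn pauses, the torque felt drops by about 0.15 to 0.2 N m.
- set_nut: The hex nut; origin at the middle of its underside (140 mm above the bench), z up. Held only by friction: 0.87 N m or more on the wing nut, once that is down, drags it round, which spoils the job.
Not all that is in view belongs to the job. Of the things like the stand, leave any that is blue or yellow; of the rest the larger one is meant.

How it is judged:
By the outcome, as a careful person would: the job done as asked, in the order asked, and still so for the second after the job is handed in, with the robot touching nothing.
It also fails if it takes over 64 s, if anything falls off the work surface, if the arm or the gripper's body presses on something with over 40 N, if the wrist force passes 120 N, or if a joint passes its speed limit or range.

## Working session

There is one attempt and no reset: what is moved stays moved. The work goes in short steps, Python scripts to look and compute and a tool call to move; the robot and the scene stay as the last step left them, time stands still between calls to the robot, and variables do not carry over. Pictures are saved under pics/ and viewed, about 8 in all and at most 12, crops included, and the job is handed in when it is done.

Besides the shell and the picture viewer there is one more tool, called as name(argument=value, ...), one argument or row to a line, values as JSON. move_arm: Moves the arm, as the interface text tells. Its arguments: {"type":"object","properties":{"increments":{"type":"array","items":{"type":"object","properties":{"offset":{"type":"array","items":{"type":"number"}},"yaw":{"type":"number"},"jaw":{"type":"number"}}}},"squeeze":{"type":"number"}},"required":["increments"]}

```bash
mkdir -p pics
cat > h.py <<'E'
import numpy as np, cv2
from scipy.spatial.transform import Rotation as Ro
from workcell import manip
def pose():
    o=manip.get_obs(); return o,Ro.from_quat(o["ee_rot"]).as_matrix(),np.array(o["position"])
def shot(name):
    o,R,p=pose(); c=manip.camera(name)
    if "mount" in c and c["mount"] is not None:
        M=np.array(c["mount"]); Rw=R@M[:3,:3]; tw=R@M[:3,3]+p
        c["Rc"]=Rw; c["pc"]=tw
    else:
        c["Rc"]=np.array(c["R"]).T; c["pc"]=-c["Rc"]@np.array(c["t"])
    return c
def ray(c,px):
    u=cv2.undistortPoints(np.array([[px]],float),np.array(c["intrinsics"]),np.array(c["D"]))[0,0]
    return c["Rc"]@np.array([u[0],u[1],1])
def atdepth(c,px,r=1):
    x,y=map(int,np.round(px)); d=c["depth"][max(0,y-r):y+r+1,max(0,x-r):x+r+1]; d=d[d>0]
    return c["pc"]+ray(c,px)*np.median(d) if d.size else None
def atz(c,px,z):
    r=ray(c,px); return c["pc"]+r*(z-c["pc"][2])/r[2]
def tri(obs):
    A=np.zeros((3,3));b=np.zeros(3)
    for c,px in obs:
        r=ray(c,px); r/=np.linalg.norm(r); P=np.eye(3)-np.outer(r,r); A+=P;b+=P@c["pc"]
    return np.linalg.solve(A,b)
def proj(c,X):
    Rc=c["Rc"].T; return cv2.projectPoints(np.array([X],float),cv2.Rodrigues(Rc)[0],-Rc@c["pc"],np.array(c["intrinsics"]),np.array(c["D"]))[0][0,0]
def save(c,n,crop=None,s=1):
    im=c["pixels"][:,:,::-1]
    if crop: l,t,r,b=crop; im=im[t:b,l:r]
    cv2.imwrite("pics/"+n,cv2.resize(im,None,fx=s,fy=s,interpolation=cv2.INTER_CUBIC))
E
python3 - <<'E'
from h import *
np.set_printoptions(precision=4,suppress=True)
o,R,p=pose(); print(o, manip.tcp_to_tips); print(R)
ims=[]
for n in ("scene","top","wrist"):
    c=shot(n); ims.append(c["pixels"]); print(n,c["pc"],"\n",c["Rc"])
    for q in ("stand","wing_nut","set_nut","jar_mid","flask_mid","beaker_mid"):
        for d in manip.recognise(c,q)[:4]:
            b=d["bbox"]; m=((b[0]+b[2])/2,(b[1]+b[3])/2); print(q,np.round(b),round(d["confidence"],2),atdepth(c,m))
    for q in ("wing_grip","wing_foot","set_nut_top"):
        for d in manip.spot_point(c,q)[:4]: print(q,np.round(d["centre"],1),round(d["confidence"],2),atdepth(c,d["centre"]))
a=np.vstack([np.hstack(ims[:2]),np.hstack([ims[2],ims[2]*0])])
cv2.imwrite("pics/a.png",cv2.resize(a[:,:,::-1],(800,600)))
E
```

```text
{'clock': 0.0, 'joint_pos': array([-1.2986,  0.3329, -0.0647,  1.4609,  0.0216,  1.3499, -0.0885]), 'joint_velocities': array([ 0.0009, -0.0005, -0.002 ,  0.0009, -0.0007, -0.    ,  0.0009]), 'tau': array([  0.    , -62.5439,   0.0491, -39.1604,   0.0161,   0.01  ,
        -0.    ]), 'position': array([0.1815, 0.5977, 0.2475]), 'ee_rot': array([ 0.6999, -0.1039,  0.1038, -0.6989]), 'ft_force': array([-0.3626, -0.9642, -0.4952]), 'torque': array([0.0082, 0.0379, 0.0012]), 'grip_width': 1.0034234330528555} 0.017
[[ 0.9569 -0.0004  0.2905]
 [-0.2905 -0.0014  0.9569]
 [ 0.0001 -1.     -0.0014]]
scene [ 0.9743 -0.1094  0.8353] 
 [[ 0.2997  0.8229 -0.4828]
 [ 0.954  -0.257   0.1542]
 [ 0.0028 -0.5068 -0.862 ]]
stand [216. 220. 330. 320.] 0.94 [ 0.5617 -0.0705  0.0178]
stand [292. 320. 421. 420.] 0.71 [0.7991 0.0215 0.0166]
stand [292. 153. 360. 220.] 0.67 [0.3922 0.0962 0.0115]
wing_nut [326. 330. 338. 367.] 0.72 [ 0.7995 -0.0305  0.2009]
wing_nut [223. 229. 254. 252.] 0.69 [ 0.5848 -0.1187  0.1977]
wing_nut [179. 169. 189. 190.] 0.65 [ 0.3895 -0.1914  0.1455]
set_nut [227. 228. 255. 260.]
[... 2087 characters left out ...]
9.6 133.9] 0.62 [ 0.7848 -0.0242  0.202 ]
wing_grip [299.2 323. ] 0.5 [0.4067 0.0523 0.107 ]
wing_grip [418.8 340.7] 0.47 [ 0.3774 -0.1914  0.1487]
wing_foot [379.4 240. ] 0.73 [ 0.5763 -0.1046  0.1964]
wing_foot [418.7 341. ] 0.56 [ 0.3768 -0.1912  0.1486]
wing_foot [296.3 322.9] 0.5 [0.4093 0.057  0.1388]
wing_foot [340.  137.4] 0.43 [ 0.778  -0.0252  0.201 ]
set_nut_top [382.7 244. ] 0.8 [ 0.5686 -0.1111  0.196 ]
set_nut_top [342.7 137.8] 0.75 [ 0.7765 -0.0304  0.2037]
set_nut_top [416.7 338.2] 0.72 [ 0.3806 -0.1904  0.1313]
set_nut_top [297.1 322.1] 0.52 [0.4108 0.0555 0.1364]
wrist [0.116  0.6186 0.3758] 
 [[ 0.2905  0.9218  0.2568]
 [ 0.9569 -0.2799 -0.0778]
 [ 0.0002  0.2683 -0.9633]]
```

View pics/a.png

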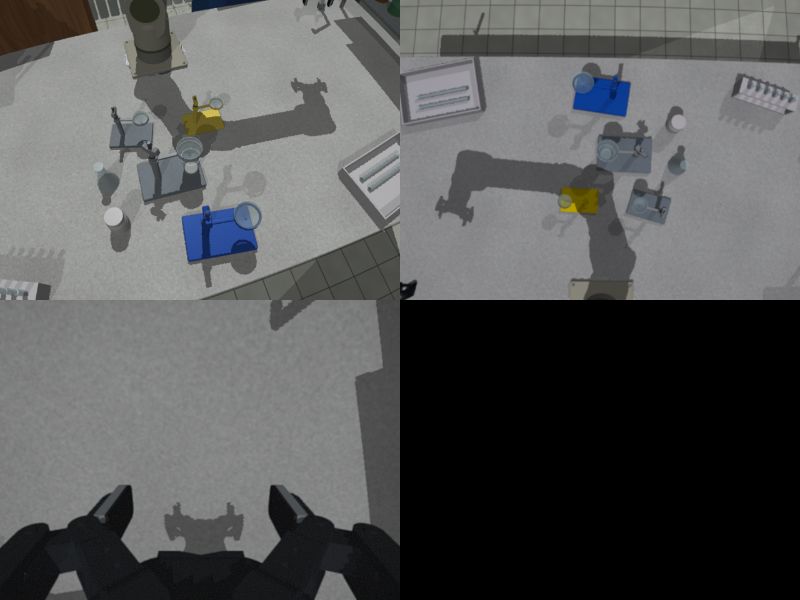

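The scene holds four look-alike stands (full-resolution scene pixels):
- Large grey stand with its wing nut at about (240,238).
- Small grey stand with its nut at (185,180).
- Yellow stand with its nut at (312,160).
- Blue stand with its nut at (331,347).

The large grey one is meant, with its rod near (0.573, -0.115). The jar is at (190,353) and the flask at (172,285), both in the scene picture. I'll move above the rod and check with the wrist camera.

move_arm(
  increments=[
    {"offset":[0,-0.1,0],"yaw":0,"jaw":0},
    {"offset":[0.05,-0.11,-0.05],"yaw":0,"jaw":0},
    {"offset":[0.58,-0.11,-0.57],"yaw":0,"jaw":0},
    {"offset":[0.58,-0.11,-0.57],"yaw":0,"jaw":0},
    {"offset":[0.58,-0.11,-0.57],"yaw":0,"jaw":0},
    {"offset":[0.58,-0.11,-0.57],"yaw":0,"jaw":0},
    {"offset":[0.58,-0.11,-0.57],"yaw":0,"jaw":0},
    {"offset":[0.58,-0.11,-0.57],"yaw":0,"jaw":0},
    {"offset":[0.58,-0.11,-0.57],"yaw":0,"jaw":0},
    {"offset":[0.58,-0.11,-0.57],"yaw":0,"jaw":0},
  ],
)

```text
clock: 2.33
position: [0.3557, 0.2774, 0.336]
ee_rot: [-0.699, 0.104, -0.104, 0.7]
ft_force: [0.1, 1.0, 1.0]
grip_width: 0.998
```

Run:
```python
from h import *
np.set_printoptions(precision=4,suppress=True)
o,R,p=pose(); print(o["clock"],o["joint_pos"],p);print(R); print(R.T@(np.array([.573,-.115,.36])-p))
```

```text
2.3333 [-0.9596 -0.1007  0.1817  1.7556  0.0178  1.4842  0.4956] [0.3557 0.2774 0.336 ]
[[ 0.9569  0.0003  0.2905]
 [-0.2905  0.0009  0.9569]
 [-0.     -1.      0.001 ]]
[ 0.3219 -0.0243 -0.3123]
```

move_arm(
  increments=[
    {"offset":[0.32,-0.024,-0.312],"yaw":0,"jaw":0},
    {"offset":[0.32,-0.024,-0.312],"yaw":0,"jaw":0},
    {"offset":[0.32,-0.024,-0.312],"yaw":0,"jaw":0},
    {"offset":[0.32,-0.024,-0.312],"yaw":0,"jaw":0},
    {"offset":[0.32,-0.024,-0.312],"yaw":0,"jaw":0},
    {"offset":[0.32,-0.024,-0.312],"yaw":0,"jaw":0},
    {"offset":[0.32,-0.024,-0.312],"yaw":0,"jaw":0},
    {"offset":[0.32,-0.024,-0.312],"yaw":0,"jaw":0},
    {"offset":[0.32,-0.024,-0.312],"yaw":0,"jaw":0},
    {"offset":[0.32,-0.024,-0.312],"yaw":0,"jaw":0},
  ],
)

```text
clock: 3.17
position: [0.5561, -0.0871, 0.3586]
ee_rot: [-0.699, 0.103, -0.104, 0.7]
ft_force: [0.2, 1.0, 0.9]
grip_width: 1.001
```

move_arm(
  increments=[
    {"offset":[0,0,0],"yaw":0,"jaw":0},
  ],
)

```text
clock: 3.25
position: [0.5572, -0.0945, 0.3583]
ee_rot: [0.7, -0.106, 0.107, -0.698]
ft_force: [-0.5, -0.3, -0.3]
grip_width: 1.004
```

Run:
```python
from h import *
np.set_printoptions(precision=4,suppress=True)
o,R,p=pose(); print(o["clock"],o["joint_pos"],p);print(R)
c=shot("wrist"); save(c,"w1.png")
import pickle; pickle.dump({k:c[k] for k in("pixels","depth","intrinsics","D","Rc","pc")},open("w1.pkl","wb"))
for q in ("wing_grip","set_nut_corner","wing_foot"):
    for d in manip.spot_point(c,q)[:2]: print(q,np.round(d["centre"],1),round(d["confidence"],2),atdepth(c,d["centre"]))
```

```text
3.25 [-0.5205  0.1781  0.7106  1.4723 -0.1131  1.5318  1.4553] [ 0.5572 -0.0945  0.3583]
[[ 0.9548  0.0016  0.2974]
 [-0.2974 -0.0032  0.9548]
 [ 0.0025 -1.     -0.0026]]
wing_grip [301.6 252.3] 0.85 [ 0.5699 -0.1139  0.2151]
wing_grip [144.9  52.2] 0.55 [ 0.3828 -0.1928  0.1577]
set_nut_corner [318.4 224.7] 0.97 [ 0.5698 -0.1009  0.14  ]
set_nut_corner [171.6  59.4] 0.68 [ 0.382  -0.1872  0.1136]
wing_foot [305.5 237.5] 0.75 [ 0.5671 -0.1112  0.1846]
wing_foot [160.2  60.5] 0.62 [ 0.3843 -0.1925  0.1297]
```

View pics/w1.png

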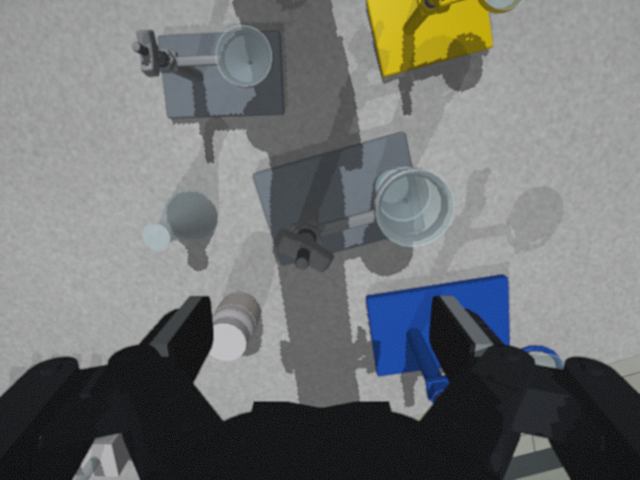

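The grey stand's wing nut is at (304,250), its rod tip at (302,260) and the funnel at (413,206). The small grey stand is at top left (150,55), so it is clearly the other one. Next I'll measure the axis and wing direction from the depth, plus a second view (top).

```bash
cat > cloud.py <<'E'
from h import *
np.set_printoptions(precision=4,suppress=True)
def cloud(c,zlo,zhi,ctr,rad):
    v,u=np.nonzero(c["depth"]>0); 
    uv=cv2.undistortPoints(np.stack([u,v],1).astype(float)[:,None],np.array(c["intrinsics"]),np.array(c["D"]))[:,0]
    P=c["pc"]+(np.c_[uv,np.ones(len(uv))]*c["depth"][v,u][:,None])@c["Rc"].T
    m=(P[:,2]>zlo)&(P[:,2]<zhi)&(np.hypot(P[:,0]-ctr[0],P[:,1]-ctr[1])<rad)
    return P[m],np.stack([u,v],1)[m]
def report(c):
    for lo,hi,r in((.192,.212,.035),(.216,.24,.02),(.15,.17,.03)):
        P,u=cloud(c,lo,hi,(.57,-.115),r)
        if len(P)<5: print(lo,hi,len(P)); continue
        xy=P[:,:2]; rc=cv2.minAreaRect(xy.astype(np.float32)*1000)
        b=cv2.boxPoints(rc); e=b[1]-b[0],b[2]-b[1]; e=max(e,key=np.linalg.norm)
        print(lo,hi,len(P),"mean",P.mean(0),"zmed",np.median(P[:,2]),"rect",rc[0],rc[1],"long az deg",np.degrees(np.arctan2(e[1],e[0])))
E
python3 - <<'E'
from cloud import *
import pickle
report(pickle.load(open("w1.pkl","rb")))
c=shot("top"); print("top"); report(c)
c2=shot("scene"); print("scene"); report(c2)
w=pickle.load(open("w1.pkl","rb"))
g=[]
for k in (c,c2):
    for d in manip.spot_point(k,"wing_grip")[:5]:
        X=atz(k,d["centre"],.19)
        if np.hypot(X[0]-.57,X[1]+.115)<.04: g.append((k,d["centre"])); print(d["centre"],X)
print("tri",tri([(w,[301.6,252.3])]+g))
E
```

```text
0.192 0.212 1093 mean [ 0.5723 -0.1147  0.201 ] zmed 0.20156151682832685 rect (574.572265625, -115.35971069335938) (49.9825439453125, 16.493724822998047) long az deg 45.16907
0.216 0.24 195 mean [ 0.5735 -0.1146  0.2246] zmed 0.22596518442456037 rect (574.9833374023438, -115.20240020751953) (10.096562385559082, 10.99705696105957) long az deg -15.287103
0.15 0.17 250 mean [ 0.5689 -0.1108  0.1575] zmed 0.15693041143706704 rect (569.8919677734375, -111.0668716430664) (26.213111877441406, 11.30416488647461) long az deg 47.186886
top
0.192 0.212 0
0.216 0.24 0
0.15 0.17 0
scene
0.192 0.212 277 mean [ 0.5818 -0.1153  0.1994] zmed 0.1995021378561822 rect (579.74072265625, -114.84739685058594) (48.69827651977539, 16.419836044311523) long az deg 47.20995
0.216 0.24 45 mean [ 0.5794 -0.1158  0.2228] zmed 0.22343526764883548 rect (579.0550537109375, -115.48043823242188) (10.086946487426758, 10.23669147491455) long az deg -76.39141
0.15 0.17 102 mean [ 0.5846 -0.1172  0.1568] zmed 0.15553201355376833 rect (582.6192016601562, -118.21929931640625) (25.544416427612305, 15.871099472045898) long az deg 58.02871
[239.8, 238.8] [ 0.5773 -0.1163  0.19  ]
tri [ 0.5773 -0.117   0.1901]
```

move_arm(
  increments=[
    {"offset":[0.023,0.0,-0.014],"yaw":-7,"jaw":0},
    {"offset":[0.023,0.02,-0.014],"yaw":-14,"jaw":0},
    {"offset":[0.023,0.045,-0.014],"yaw":-21,"jaw":0},
    {"offset":[0.023,0.045,-0.014],"yaw":-28,"jaw":0},
    {"offset":[0.023,0.045,-0.014],"yaw":-35,"jaw":0},
    {"offset":[0.023,0.045,-0.014],"yaw":-42,"jaw":0},
    {"offset":[0.023,0.045,-0.014],"yaw":-49,"jaw":0},
    {"offset":[0.023,0.045,-0.014],"yaw":-56,"jaw":0},
    {"offset":[0.023,0.045,-0.014],"yaw":-62,"jaw":0},
    {"offset":[0.023,0.045,-0.014],"yaw":-62,"jaw":0},
  ],
)

```text
clock: 4.48
position: [0.5739, -0.1049, 0.314]
ee_rot: [-0.651, -0.275, 0.273, 0.652]
ft_force: [-0.8, 0.1, -0.7]
grip_width: 0.999
```

move_arm(
  increments=[
    {"offset":[0,0,0],"yaw":0,"jaw":0},
  ],
)

```text
clock: 4.57
position: [0.5739, -0.1044, 0.3142]
ee_rot: [-0.652, -0.275, 0.272, 0.653]
ft_force: [-0.2, 0.3, 0.4]
grip_width: 1.003
```

Run:
```python
from cloud import *
o,R,p=pose(); print(o["clock"],o["joint_pos"],p,o["torque"]);print(R)
c=shot("wrist"); save(c,"w2.png")
report(c)
P,u=cloud(c,.19,.215,(.575,-.115),.03); print(np.percentile(P[:,2],[5,50,95]))
```

```text
4.5667 [-0.3714  0.224   0.5711  1.501  -0.1246  1.4498  2.5679] [ 0.5739 -0.1044  0.3142] [-0.0348  0.0327 -0.0434]
[[ 0.701   0.0028 -0.7131]
 [ 0.7131  0.0029  0.701 ]
 [ 0.004  -1.     -0.    ]]
0.192 0.212 1322 mean [ 0.5719 -0.1184  0.2017] zmed 0.20191417821917723 rect (574.0502319335938, -116.95293426513672) (47.334712982177734, 15.964400291442871) long az deg 45.3519
0.216 0.24 275 mean [ 0.5742 -0.1162  0.225 ] zmed 0.22613550454014106 rect (574.9227905273438, -115.6843490600586) (10.502359390258789, 10.550863265991211) long az deg -38.194283
0.15 0.17 117 mean [ 0.5693 -0.1112  0.1565] zmed 0.15620359905873427 rect (575.3701782226562, -115.53805541992188) (17.466651916503906, 23.979829788208008) long az deg -40.972595
[0.1948 0.2019 0.2049]
```

View pics/w2.png

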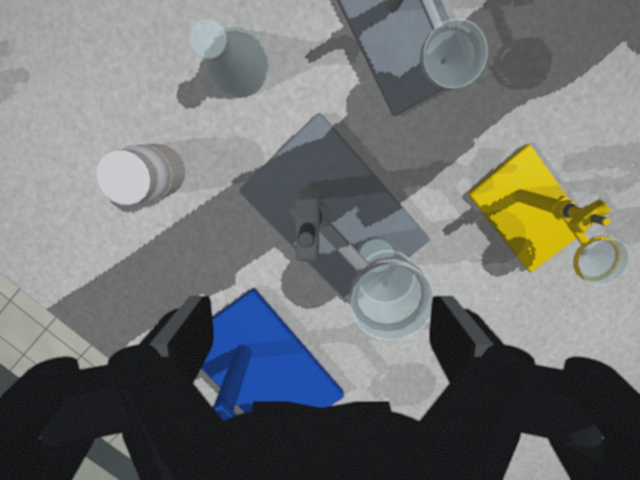

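The nut, at (308,225), now lies along the image vertical, so the jaws close across its flat faces. The funnel is at (392,295) and well below the fingers. Both wrist views agree on the axis, about (0.575, -0.1155), with the rod tip at 0.226. Next I'll centre and descend partway.

move_arm(
  increments=[
    {"offset":[-0.0073,0,-0.0084],"yaw":2,"jaw":0},
    {"offset":[-0.0073,0.03,-0.0084],"yaw":2,"jaw":0},
    {"offset":[-0.0073,0.06,-0.0084],"yaw":2,"jaw":0},
    {"offset":[-0.0073,0.07,-0.0084],"yaw":2,"jaw":0},
    {"offset":[-0.0073,0.07,-0.0084],"yaw":2,"jaw":0},
    {"offset":[-0.0073,0.07,-0.0084],"yaw":2,"jaw":0},
  ],
)

```text
clock: 5.12
position: [0.5751, -0.1156, 0.245]
ee_rot: [-0.656, -0.263, 0.26, 0.658]
ft_force: [0.6, -0.0, 0.3]
grip_width: 1.002
```

Run:
```python
from cloud import *
o,R,p=pose(); print(o["clock"],o["joint_pos"],p,o["torque"]);print(R); t=np.array([.575,-.1155,.188]); print("d",R.T@(t-p))
c=shot("wrist"); report(c); save(c,"w3.png")
```

```text
5.1167 [-0.3385  0.2649  0.5558  1.6012 -0.1467  1.3143  2.5671] [ 0.5751 -0.1156  0.245 ] [ 0.0319 -0.0324  0.0153]
[[ 0.7265  0.0028 -0.6872]
 [ 0.6872  0.0027  0.7265]
 [ 0.0039 -1.      0.0001]]
d [-0.0003  0.057   0.0001]
0.192 0.212 2237 mean [ 0.5702 -0.1201  0.2017] zmed 0.2018234107795987 rect (574.0443725585938, -116.48356628417969) (48.00923156738281, 16.032941818237305) long az deg 44.71936
0.216 0.24 580 mean [ 0.5739 -0.1165  0.2248] zmed 0.22610986485134865 rect (574.7052001953125, -115.86653137207031) (10.286040306091309, 10.598172187805176) long az deg -29.879519
0.15 0.17 150 mean [ 0.5724 -0.1135  0.1558] zmed 0.1558472841270907 rect (575.2329711914062, -115.33792877197266) (15.931365013122559, 23.992767333984375) long az deg -41.846127
```

move_arm(
  increments=[
    {"offset":[0,0.03,0],"yaw":0,"jaw":0},
    {"offset":[0,0.057,0],"yaw":0,"jaw":0},
    {"offset":[0,0.057,0],"yaw":0,"jaw":0},
    {"offset":[0,0.057,0],"yaw":0,"jaw":120},
    {"offset":[0,0.057,0],"yaw":0,"jaw":255},
    {"offset":[0,0.057,0],"yaw":0,"jaw":255},
    {"offset":[0,0.057,0],"yaw":0,"jaw":255},
    {"offset":[0,0.057,0],"yaw":0,"jaw":255},
    {"offset":[0,0.057,0],"yaw":0,"jaw":255},
    {"offset":[0,0.057,0],"yaw":0,"jaw":255},
  ],
  squeeze=80,
)

```text
clock: 6.0
position: [0.5762, -0.1155, 0.1895]
ee_rot: [-0.657, -0.264, 0.259, 0.657]
ft_force: [-0.6, -0.5, 4.2]
grip_width: 0.168
```

```bash
cat > st.py <<'E'
from h import *
np.set_printoptions(precision=4,suppress=True)
o,R,p=pose(); print(o["clock"],"q",o["joint_pos"],"p",p,"F",o["ft_force"],"T",o["torque"],"tau",o["tau"],"g",o["grip_width"]*85,"azx",np.degrees(np.arctan2(R[1,0],R[0,0])),"y",R[:,1],"d",R.T@(np.array([.5749,-.1157,p[2]])-p))
E
python3 st.py
```

```text
6.0 q [-0.3036  0.3045  0.5151  1.671  -0.1629  1.203   2.5787] p [ 0.5762 -0.1155  0.1895] F [-0.6489 -0.4565  4.2036] T [-0.0414  0.022  -0.0428] tau [ -0.094  -50.1189   6.2561 -35.4513  -0.0481  -0.1185  -0.0164] g 14.272214466866789 azx 43.43595322964854 y [ 0.0057  0.0026 -1.    ] d [-0.0011 -0.      0.0008]
```

move_arm(
  increments=[
    {"offset":[-0.0005,0.0001,0.0003],"yaw":4,"jaw":255},
    {"offset":[-0.0005,0.0002,0.0003],"yaw":10,"jaw":255},
    {"offset":[-0.0005,0.0003,0.0003],"yaw":16,"jaw":255},
    {"offset":[-0.0005,0.0004,0.0003],"yaw":22,"jaw":255},
    {"offset":[-0.0005,0.0005,0.0003],"yaw":28,"jaw":255},
    {"offset":[-0.0005,0.0006,0.0003],"yaw":34,"jaw":255},
    {"offset":[-0.0005,0.0007,0.0003],"yaw":40,"jaw":255},
    {"offset":[-0.0005,0.0008,0.0003],"yaw":46,"jaw":255},
    {"offset":[-0.0005,0.0009,0.0003],"yaw":52,"jaw":255},
    {"offset":[-0.0005,0.001,0.0003],"yaw":58,"jaw":255},
  ],
)

```text
clock: 6.83
position: [0.5762, -0.1162, 0.189]
ee_rot: [-0.7, 0.089, -0.094, 0.702]
ft_force: [2.7, -1.9, -0.0]
grip_width: 0.172
```

```bash
python3 st.py
```

```text
6.8333 q [-0.4306  0.3282  0.6771  1.6791 -0.2215  1.2045  1.6102] p [ 0.5762 -0.1162  0.189 ] F [ 2.6776 -1.9312 -0.0237] T [-0.514  -0.6297  0.0551] tau [  0.4273 -49.7613   6.9107 -35.4144  -0.2855   1.0497   2.4576] g 14.653902122851495 azx -14.875421672800776 y [ 0.0073  0.0017 -1.    ] d [-0.0014 -0.      0.0001]
```

move_arm(
  increments=[
    {"offset":[-0.0007,0.0003,0],"yaw":6,"jaw":255},
    {"offset":[-0.0007,0.0005,0],"yaw":12,"jaw":255},
    {"offset":[-0.0007,0.0007,0],"yaw":18,"jaw":255},
    {"offset":[-0.0007,0.0009,0],"yaw":24,"jaw":255},
    {"offset":[-0.0007,0.001,0],"yaw":30,"jaw":255},
    {"offset":[-0.0007,0.0011,0],"yaw":36,"jaw":255},
    {"offset":[-0.0007,0.0012,0],"yaw":42,"jaw":255},
    {"offset":[-0.0007,0.0013,0],"yaw":48,"jaw":255},
    {"offset":[-0.0007,0.0014,0],"yaw":54,"jaw":255},
    {"offset":[-0.0007,0.0015,0],"yaw":60,"jaw":255},
  ],
)

```text
clock: 7.67
position: [0.5757, -0.1167, 0.1878]
ee_rot: [-0.558, 0.429, -0.434, 0.562]
ft_force: [-0.1, -2.4, 1.5]
grip_width: 0.172
```

```bash
python3 st.py
```

```text
7.6667 q [-0.5739  0.3748  0.871   1.6885 -0.3067  1.213   0.628 ] p [ 0.5757 -0.1167  0.1878] F [-0.1285 -2.4335  1.5122] T [-0.5738 -0.0717 -0.0211] tau [  0.1512 -46.6852   9.3805 -35.3318  -0.4699   0.3151   2.3886] g 14.651900830566632 azx -75.20138618043161 y [ 0.008   0.0008 -1.    ] d [-0.0012 -0.     -0.0005]
```

move_arm(
  increments=[
    {"offset":[0,0.0001,0],"yaw":4,"jaw":255},
    {"offset":[0,0.0002,0],"yaw":8,"jaw":255},
    {"offset":[0,0.0003,0],"yaw":12,"jaw":255},
    {"offset":[0,0.0004,0],"yaw":16,"jaw":255},
    {"offset":[0,0.0004,0],"yaw":20,"jaw":255},
    {"offset":[0,0.0004,0],"yaw":24,"jaw":255},
  ],
)

```text
clock: 8.17
position: [0.5755, -0.1168, 0.1875]
ee_rot: [0.455, -0.538, 0.541, -0.46]
ft_force: [-0.8, -0.6, 1.5]
grip_width: 0.172
```

```bash
python3 st.py
```

```text
8.1667 q [-0.6334  0.4053  0.9584  1.6914 -0.3534  1.222   0.2438] p [ 0.5755 -0.1168  0.1875] F [-0.8395 -0.5551  1.4691] T [-0.1583  0.3511  0.0262] tau [  0.5583 -45.7164  12.3203 -35.9393  -0.1642  -0.4439   1.5572] g 14.626192316145419 azx -99.39371286333504 y [ 0.0075  0.0007 -1.    ] d [-0.001  -0.     -0.0008]
```

move_arm(
  increments=[
    {"offset":[-0.0003,0.0001,-0.0003],"yaw":2,"jaw":255},
    {"offset":[-0.0005,0.0002,-0.0005],"yaw":4,"jaw":255},
    {"offset":[-0.0005,0.0003,-0.0005],"yaw":6,"jaw":255},
    {"offset":[-0.0005,0.0004,-0.0005],"yaw":8,"jaw":255},
    {"offset":[-0.0005,0.0004,-0.0005],"yaw":10,"jaw":255},
    {"offset":[-0.0005,0.0004,-0.0005],"yaw":12,"jaw":255},
    {"offset":[-0.0005,0.0004,-0.0005],"yaw":14,"jaw":255},
  ],
)

```text
clock: 8.75
position: [0.5752, -0.1167, 0.1873]
ee_rot: [0.385, -0.59, 0.593, -0.39]
ft_force: [1.3, -1.3, -0.2]
grip_width: 0.171
```

```bash
sed -i 's/,"tau",o\["tau"\]/,"tau7",o["tau"][6]/' st.py; python3 st.py
```

```text
8.75 q [-0.6694  0.4263  1.0125  1.6943 -0.3842  1.2277  0.0221] p [ 0.5752 -0.1167  0.1873] F [ 1.2813 -1.3383 -0.2013] T [-0.4271 -0.0512 -0.0268] tau7 0.7605957984924316 g 14.539246541390451 azx -113.51171417506647 y [ 0.008  0.    -1.   ] d [-0.0008 -0.     -0.0007]
```

move_arm(
  increments=[
    {"offset":[-0.0003,0.0001,-0.0003],"yaw":2,"jaw":255},
    {"offset":[-0.0005,0.0002,-0.0005],"yaw":4,"jaw":255},
    {"offset":[-0.0005,0.0003,-0.0005],"yaw":6,"jaw":255},
    {"offset":[-0.0005,0.0004,-0.0005],"yaw":8,"jaw":255},
    {"offset":[-0.0005,0.0004,-0.0005],"yaw":10,"jaw":255},
    {"offset":[-0.0005,0.0004,-0.0005],"yaw":12,"jaw":255},
    {"offset":[-0.0005,0.0004,-0.0005],"yaw":14,"jaw":255},
  ],
)

```text
clock: 9.33
position: [0.5751, -0.1165, 0.1871]
ee_rot: [0.31, -0.633, 0.636, -0.315]
ft_force: [0.4, -2.1, 0.7]
grip_width: 0.176
```

```bash
python3 st.py
```

```text
9.3333 q [-0.7043  0.4515  1.0679  1.6968 -0.4188  1.2354 -0.1968] p [ 0.5751 -0.1165  0.1871] F [ 0.4479 -2.1352  0.6635] T [-0.4751 -0.1152 -0.011 ] tau7 0.7506888918578625 g 14.942394626101079 azx -127.62220930763328 y [ 0.0084 -0.0008 -1.    ] d [-0.0006 -0.     -0.0006]
```

move_arm(
  increments=[
    {"offset":[-0.0003,0.0001,-0.0003],"yaw":2,"jaw":255},
    {"offset":[-0.0005,0.0002,-0.0005],"yaw":4,"jaw":255},
    {"offset":[-0.0005,0.0003,-0.0005],"yaw":6,"jaw":255},
    {"offset":[-0.0005,0.0004,-0.0005],"yaw":8,"jaw":255},
    {"offset":[-0.0005,0.0004,-0.0005],"yaw":10,"jaw":255},
    {"offset":[-0.0005,0.0004,-0.0005],"yaw":12,"jaw":255},
    {"offset":[-0.0005,0.0004,-0.0005],"yaw":14,"jaw":255},
  ],
)

```text
clock: 9.92
position: [0.5749, -0.1164, 0.1869]
ee_rot: [0.229, -0.666, 0.67, -0.235]
ft_force: [0.1, -2.3, -0.5]
grip_width: 0.169
```

```bash
python3 st.py
```

```text
9.9167 q [-0.7371  0.4813  1.1238  1.6987 -0.4574  1.2457 -0.4124] p [ 0.5749 -0.1164  0.1869] F [ 0.1015 -2.3478 -0.4663] T [-0.6165  0.0764  0.503 ] tau7 0.2863338589668274 g 14.343769765436354 azx -141.7013316534165 y [ 0.0084 -0.0017 -1.    ] d [-0.0004 -0.     -0.0006]
```

move_arm(
  increments=[
    {"offset":[0,0,0],"yaw":0,"jaw":255},
  ],
)

```text
clock: 10.0
position: [0.5749, -0.1164, 0.1869]
ee_rot: [0.229, -0.666, 0.67, -0.234]
ft_force: [-0.3, 0.2, 0.5]
grip_width: 0.174
```

```bash
python3 st.py
```

```text
10.0 q [-0.7374  0.4818  1.1243  1.6986 -0.4574  1.2459 -0.4134] p [ 0.5749 -0.1164  0.1869] F [-0.2533  0.1759  0.4747] T [-0.0161  0.1116  0.3828] tau7 -1.077907495200634 g 14.772909321758748 azx -141.75780598367658 y [ 0.0082 -0.0022 -1.    ] d [-0.0004 -0.     -0.0006]
```

move_arm(
  increments=[
    {"offset":[0,0,0],"yaw":0,"jaw":255},
    {"offset":[0,0,0],"yaw":0,"jaw":255},
  ],
)

```text
clock: 10.17
position: [0.5749, -0.1164, 0.1869]
ee_rot: [0.23, -0.666, 0.67, -0.234]
ft_force: [0.2, -0.8, -0.0]
grip_width: 0.172
```

```bash
python3 st.py
```

```text
10.1667 q [-0.7374  0.4816  1.124   1.6985 -0.457   1.2459 -0.4124] p [ 0.5749 -0.1164  0.1869] F [ 0.2448 -0.8043 -0.0097] T [-0.2792  0.0969  0.4122] tau7 -0.4258578736335039 g 14.60204887948214 azx -141.68237024335406 y [ 0.0081 -0.0023 -1.    ] d [-0.0004 -0.     -0.0006]
```

move_arm(
  increments=[
    {"offset":[0,0,0],"yaw":1.5,"jaw":255},
    {"offset":[0,0,0],"yaw":3,"jaw":255},
  ],
)

```text
clock: 10.33
position: [0.5749, -0.1164, 0.1869]
ee_rot: [0.211, -0.672, 0.676, -0.216]
ft_force: [0.7, -0.7, -0.6]
grip_width: 0.173
```

```bash
python3 st.py
```

```text
10.3333 q [-0.7438  0.4886  1.136   1.6988 -0.4661  1.2487 -0.4594] p [ 0.5749 -0.1164  0.1869] F [ 0.6953 -0.7276 -0.6493] T [-0.2729  0.0541  0.5348] tau7 0.26112964376807213 g 14.687544246226839 azx -144.7792288047735 y [ 0.0081 -0.0022 -1.    ] d [-0.0004 -0.     -0.0006]
```

move_arm(
  increments=[
    {"offset":[0,0,0],"yaw":2,"jaw":255},
    {"offset":[0,0,0],"yaw":4,"jaw":255},
  ],
)

```text
clock: 10.5
position: [0.5749, -0.1163, 0.1868]
ee_rot: [0.187, -0.68, 0.683, -0.192]
ft_force: [0.4, -0.6, -1.2]
grip_width: 0.169
```

```bash
python3 st.py
```

```text
10.5 q [-0.7524  0.4987  1.1524  1.6991 -0.4788  1.2527 -0.5221] p [ 0.5749 -0.1163  0.1868] F [ 0.4156 -0.5889 -1.2012] T [-0.291   0.0935  0.5641] tau7 0.17297308892011642 g 14.331408892383804 azx -148.93793089930998 y [ 0.008  -0.0022 -1.    ] d [-0.0003 -0.     -0.0006]
```

move_arm(
  increments=[
    {"offset":[0,0,0],"yaw":0,"jaw":255},
    {"offset":[0,0,0],"yaw":0,"jaw":255},
  ],
)

```text
clock: 10.67
position: [0.5749, -0.1163, 0.1868]
ee_rot: [0.187, -0.68, 0.683, -0.192]
ft_force: [0.3, -1.6, -0.3]
grip_width: 0.167
```

```bash
python3 st.py
```

```text
10.6667 q [-0.7527  0.499   1.1527  1.6991 -0.4789  1.2527 -0.5219] p [ 0.5749 -0.1163  0.1868] F [ 0.29   -1.579  -0.2683] T [-0.2757  0.092   0.4906] tau7 -0.7895344868302345 g 14.232682687375059 azx -148.92957216527353 y [ 0.0079 -0.0024 -1.    ] d [-0.0003 -0.     -0.0005]
```

move_arm(
  increments=[
    {"offset":[0,0,0],"yaw":1.5,"jaw":255},
  ],
)

```text
clock: 10.75
position: [0.5749, -0.1163, 0.1868]
ee_rot: [0.178, -0.682, 0.685, -0.183]
ft_force: [-0.2, -0.6, -1.5]
grip_width: 0.169
```

```bash
python3 st.py
```

```text
10.75 q [-0.7556  0.5024  1.1583  1.6993 -0.4833  1.2542 -0.5442] p [ 0.5749 -0.1163  0.1868] F [-0.2342 -0.5907 -1.5391] T [-0.3498  0.096   0.6449] tau7 0.3973674215376377 g 14.35483721232403 azx -150.40132613462177 y [ 0.0079 -0.0023 -1.    ] d [-0.0003 -0.     -0.0005]
```

move_arm(
  increments=[
    {"offset":[0,0,0],"yaw":0,"jaw":255},
  ],
)

```text
clock: 10.83
position: [0.5749, -0.1163, 0.1868]
ee_rot: [0.178, -0.682, 0.685, -0.183]
ft_force: [-0.2, -2.2, -0.4]
grip_width: 0.169
```

```bash
python3 st.py
```

```text
10.8333 q [-0.7558  0.5027  1.1586  1.6992 -0.4836  1.2542 -0.5456] p [ 0.5749 -0.1163  0.1868] F [-0.1792 -2.239  -0.4089] T [-0.3049  0.0749  0.5947] tau7 -0.9271526522934437 g 14.355898756021933 azx -150.49580217038059 y [ 0.0079 -0.0024 -1.    ] d [-0.0003 -0.     -0.0005]
```

move_arm(
  increments=[
    {"offset":[0,0,0],"yaw":0,"jaw":255},
  ],
)

```text
clock: 10.92
position: [0.5749, -0.1163, 0.1868]
ee_rot: [0.178, -0.682, 0.685, -0.183]
ft_force: [-0.3, -1.8, -0.8]
grip_width: 0.171
```

```bash
python3 st.py
```

```text
10.9167 q [-0.7558  0.5028  1.1587  1.6993 -0.4836  1.2542 -0.5456] p [ 0.5749 -0.1163  0.1868] F [-0.2707 -1.8434 -0.7754] T [-0.3221  0.0639  0.6104] tau7 -0.6413708813488483 g 14.50369979018672 azx -150.49540231358137 y [ 0.0078 -0.0024 -1.    ] d [-0.0003 -0.     -0.0005]
```

Torque is about 0.64 N m while turning and 0.60 N m paused, inside the 0.55–0.7 band. I'll release and withdraw straight up.

move_arm(
  increments=[
    {"offset":[0,0,0],"yaw":0,"jaw":0},
    {"offset":[0,0,0],"yaw":0,"jaw":0},
    {"offset":[0,0,0],"yaw":0,"jaw":0},
    {"offset":[0,0,0],"yaw":0,"jaw":0},
    {"offset":[0,0,0],"yaw":0,"jaw":0},
    {"offset":[0,-0.02,0],"yaw":0,"jaw":0},
    {"offset":[0,-0.05,0],"yaw":0,"jaw":0},
    {"offset":[0,-0.08,0],"yaw":0,"jaw":0},
    {"offset":[0,-0.1,0],"yaw":0,"jaw":0},
    {"offset":[0,-0.12,0],"yaw":0,"jaw":0},
  ],
)

```text
clock: 11.75
position: [0.574, -0.1162, 0.3083]
ee_rot: [0.177, -0.682, 0.685, -0.183]
ft_force: [0.0, -0.4, 0.5]
grip_width: 1.002
```

Run:
```python
from cloud import *
import st
c=shot("wrist"); report(c)
P,u=cloud(c,.19,.215,(.575,-.115),.03); print(np.percentile(P[:,2],[5,50,95]))
s=shot("scene"); report(s)
a=c["pixels"][:,:,::-1]; b=cv2.resize(s["pixels"][200:400,130:397,::-1],(640,480),interpolation=cv2.INTER_CUBIC)
cv2.imwrite("pics/f.png",cv2.resize(np.hstack([a,b]),(800,300)))
for q in ("jar_mid","flask_mid","beaker_mid"):
    for d in manip.recognise(s,q)[:1]: print(q,np.round(d["bbox"]),round(d["confidence"],2))
for d in manip.spot_point(c,"set_nut_corner")[:1]: print(d["centre"],atz(c,d["centre"],.154))
import pickle; w=pickle.load(open("w1.pkl","rb")); print("before",atz(w,[318.4,224.7],.154))
```

```text
11.75 q [-0.8079  0.4077  1.2399  1.5293 -0.3877  1.4711 -0.6144] p [ 0.574  -0.1162  0.3083] F [ 0.0067 -0.4334  0.5023] T [-0.0308  0.022   0.0038] tau7 0.20403077825903893 g 85.20615742124907 azx -150.5119532004679 y [ 0.0088 -0.0023 -1.    ] d [-0.001  0.     0.   ]
0.192 0.212 1253 mean [ 0.5789 -0.1125  0.1989] zmed 0.1988403326234779 rect (576.0677490234375, -114.25613403320312) (46.439292907714844, 16.017593383789062) long az deg 31.885202
0.216 0.24 292 mean [ 0.5762 -0.1142  0.2249] zmed 0.22612840566501224 rect (575.4116821289062, -114.57653045654297) (10.72722339630127, 10.523797988891602) long az deg 31.253078
0.15 0.17 126 mean [ 0.576  -0.1152  0.1562] zmed 0.1559453127668614 rect (575.343017578125, -114.68386840820312) (16.07430076599121, 25.300548553466797) long az deg -50.582348
[0.1939 0.1988 0.205 ]
0.192 0.212 227 mean [ 0.5822 -0.1154  0.1977] zmed 0.19699867845117214 rect (579.4194946289062, -115.36405944824219) (45.755775451660156, 15.948046684265137) long az deg 32.855198
0.216 0.24 45 mean [ 0.5794 -0.116   0.2226] zmed 0.22367732353274483 rect (579.195556640625, -115.76990509033203) (8.423027038574219, 9.933443069458008) long az deg -87.60677
0.15 0.17 80 mean [ 0.5847 -0.1194  0.1567] zmed 0.1553736876447313 rect (582.4649047851562, -120.01484680175781) (26.138917922973633, 12.98534107208252) long az deg 45.84326
jar_mid [168. 332. 209. 377.] 0.6
flask_mid [151. 258. 195. 311.] 0.89
beaker_mid [288. 255. 322. 277.] 0.7
[304.8, 218.7] [ 0.5736 -0.1017  0.154 ]
before [ 0.5666 -0.0998  0.154 ]
```

View pics/f.png

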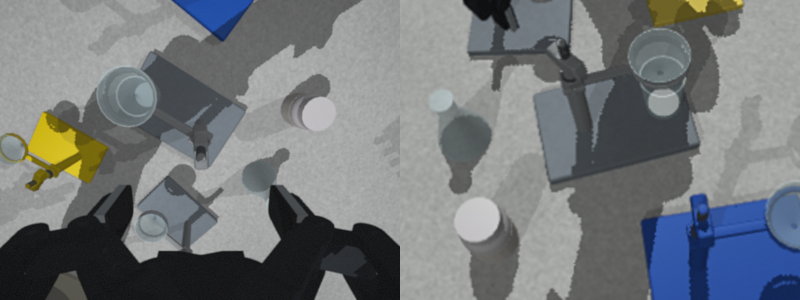

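Torque history gives no sign of slip. The network's corner spots before and after disagree (r = 17.8 vs 13.9 mm from the axis), so I'll check the hex nut directly in overlays rectified at z = 0.154.

Run:
```python
from cloud import *
import pickle
c=shot("wrist"); w1=pickle.load(open("w1.pkl","rb")); s=shot("scene")
g=np.linspace(-.028,.028,380); X,Y=np.meshgrid(g,-g)
def ortho(k,z):
    P=np.stack([X+.575,Y-.1155,0*X+z],-1).reshape(-1,3); Rc=k["Rc"].T
    uv=cv2.projectPoints(P,cv2.Rodrigues(Rc)[0],-Rc@k["pc"],np.array(k["intrinsics"]),np.array(k["D"]))[0].reshape(380,380,2).astype(np.float32)
    im=cv2.remap(k["pixels"],uv[...,0],uv[...,1],cv2.INTER_CUBIC)
    return cv2.convertScaleAbs(im,alpha=2.5)
cv2.imwrite("pics/o.png",np.hstack([ortho(w1,.154),ortho(c,.154)])[:,:,::-1])
for k,n in((w1,"before"),(c,"after")):
    P,u=cloud(k,.147,.157,(.575,-.1155),.016); r=P[:,:2]-[.575,-.1155]; a=np.degrees(np.arctan2(r[:,1],r[:,0])); d=np.hypot(*r.T)*1000
    h,_=np.histogram(a,36,(-180,180)); print(n,len(P)); 
    print([(i*10-180,round(np.percentile(d[(a>=i*10-180)&(a<i*10-170)],95),1)) for i in range(36) if h[i]>3])
for d in manip.spot_point(c,"set_nut_corner")[:3]: print("wrist",d, atz(c,d["centre"],.154))
for d in manip.spot_point(s,"set_nut_corner")[:3]: print("scene",d, atz(s,d["centre"],.154))
```

```text
before 147
[(-180, np.float64(12.6)), (-170, np.float64(12.4)), (-160, np.float64(12.5)), (-150, np.float64(12.9)), (50, np.float64(12.8)), (60, np.float64(12.3)), (80, np.float64(11.5)), (90, np.float64(12.3)), (100, np.float64(13.8)), (110, np.float64(13.5)), (120, np.float64(12.8)), (130, np.float64(12.3)), (140, np.float64(12.5)), (150, np.float64(13.1)), (160, np.float64(13.7)), (170, np.float64(13.7))]
after 107
[(-90, np.float64(11.7)), (-80, np.float64(12.2)), (-70, np.float64(12.8)), (-60, np.float64(11.9)), (-50, np.float64(11.6)), (-40, np.float64(11.6)), (-30, np.float64(12.2)), (-20, np.float64(13.5)), (90, np.float64(13.5)), (100, np.float64(14.2)), (110, np.float64(13.2)), (120, np.float64(12.4)), (130, np.float64(12.2)), (140, np.float64(12.4)), (150, np.float64(13.0))]
wrist {'centre': [65.6, 276.2], 'confidence': 0.77} [0.4338 0.0481 0.154 ]
wrist {'centre': [305.3, 225.4], 'confidence': 0.57} [ 0.569 -0.104  0.154]
wrist {'centre': [289.2, 406.3], 'confidence': 0.4} [ 0.4133 -0.1729  0.154 ]
scene {'centre': [252.9, 242.1], 'confidence': 0.96} [ 0.5684 -0.0964  0.154 ]
scene {'centre': [318.6, 166.6], 'confidence': 0.7} [0.4436 0.0616 0.154 ]
scene {'centre': [339.6, 353.1], 'confidence': 0.61} [ 0.7968 -0.0164  0.154 ]
```

View pics/o.png

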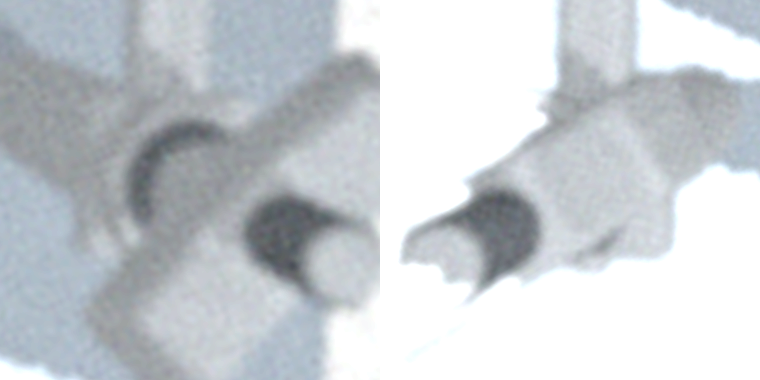

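The hex's outline matches in both: corners at about 105°/165° before and 105°/−15° after, with the flat at 135° in both. So the hex nut has not turned, and I'm handing in.

```bash
python3 -c "
from workcell import manip; print(manip.hand_in(), manip.get_obs()['clock'])"
```

```text
the job is handed in; nothing more can be done
the job is handed in; nothing more can be done
```

The wing nut on the large grey stand is run down onto the washer and tightened, the gripper has let go and backed off upwards, and the job is handed in at about 12 s. I turned it about 194° clockwise in a single grip.

**Tightness:** The torque rose about 185° into the turn. The last readings were 0.64 N m while turning and about 0.60 N m held still, against the wanted 0.55–0.7. The drop on pausing was only about 0.05–0.1 N m, less than the 0.15–0.2 you gave. If the held reading understates the torque by that much, it could be as high as about 0.8 N m, still under the 0.87 at which the hex nut slips.

**Height and hold:** The wing tops came down about 3.1 mm, where 3.2 mm was expected from the turn. After release the wings lay at about 32°, against about 29.5° for the gripper. Before the grip the camera also read 1–2° too high, so I saw no clear loosening.

**Hex nut:** Its outline in the depth data has corners and flats at the same angles before and after, to within the 10° steps of that check. The 2 mm limit is about 8°, so this is supporting evidence rather than a measurement to that limit. The trained network's corner points disagreed by about 7 mm or more. I set those aside because several lay too far from the axis to be a real corner.

**Glassware and jar:** The scene-camera boxes for the jar, flask and beaker matched the first pictures to within about 3 pixels, so none of them moved noticeably.

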